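# Prove the stop, then draw the packing bar out of the battery test bay

## Robot

A 6-joint arm with a two-finger parallel gripper is mounted at the origin on the work surface. World frame = base frame: x ahead of the robot, y to its left, z up, the work surface at z = 0. Lengths are in m, angles in rad, forces in N, time in s.
With the tool pointing down it reaches from about 0.3 to 0.775 m from the base axis. Payload 14.6 kg.
Tool frame: the origin (TCP) lies midway between the tips of the shut fingers; the grasp point (between the pads) lies 19 mm behind it; z points along the fingers, y is the direction in which the jaws open and shut (so a half turn about z gives the same grasp; the last joint's range is limited). The gripper opens to 85 mm and grips with 20 to 120 N. Pads are 22 mm wide; open, the fingers measure 114 mm over their backs; the gripper's body (76 mm by 85 mm) begins 54 mm behind the grasp point. The pads swing forward as they close: fully open they stand 13 mm farther back than shut.
Start: joints at [-1.18, 0.3, 1.521, -0, 1.321, -0.067], TCP at [0.243, -0.493, 0.231] pointing down, gripper open.
Joint ranges: [-3.03, 3.03], [-0.79, 2.21], [0.23, 2.52], [-1.04, 4.18], [0, 3.07], [-2.55, 2.55]. Speed limits (rad/s): [2.22, 2.22, 2.57, 3.14, 3.14, 3.14].

## Interface

Orientations are given as a 3x3 rotation matrix whose columns are the frame's x, y, z axes.
In Python, from station import r, camera, camera_info gives the robot as it stands.
- The arm moves only by the tool send_rows, never from a script. Its argument "steps" is a list of rows, each a list of 6 numbers: the shift along the tool's x, y, z in m, then the turn, a rotation vector about the tool's x, y, z in degrees. A call has 1 to 20 rows; each row shifts and turns the commanded pose from where the row before left it, along the tool's axes as they then stand; what a row does not reach is not made up. A row lasts 1/10 s, in which the tool goes at most 50 mm and 8.59 degrees, less where a joint would pass 70% of its speed; a pose out of reach is approached as far as the arm can. A call is refused whole if a number of a shift passes 0.05 or a number of a turn 8.59, either way. A call with a gripper value outside its range is refused whole. "grip" is the opening, from 0 (shut) to 1 (fully open), set as the call begins (left out, the last holds). The fingers move at their own pace and stop on an object; the grip force is fixed at half the most. Time passes only in rows, so rows that do not move let the fingers close. It gives the time, the measured TCP pose, the force and the opening at its end, in the units of the state.
- r.state(): the state, without advancing time (a new reading comes with each control period).
- camera(name): name is "scene" or "top" or "wrist"; returns (picture, depth): 420x560x3 uint8, red, green, blue; 420x560 float32, m along the optical axis (not along the pixel's ray), 0 where there is no reading.
- camera_info(name): a dict with "fx", "fy", "cx", "cy" (pixels), "rvec" (rotation vector, rad) and "tvec" (3), from world to camera coordinates, as OpenCV has them. Camera axes: x right, y down, z forward; pixel columns grow to the right and rows downward; lengths in m; the calibration is good to about 2 mm. A picture is of the moment at which its call begins: read the wrist's pose just before it. camera_info takes no time and is no camera call; for the wrist camera it gives the pose at the moment of the call.
- r.close_job(): hands the job in, once; it reports no verdict.
The state is a dict: "clock": time; "q": joint angles; "qd": joint speeds; "effort": joint torques, N m; "ee_pos": TCP position; "orientation": TCP orientation; "ft_force": force on the tool from outside, world axes, zero at the start; "ft_torque": the same for the moment, N m; "width": finger opening in m.
Only numpy, scipy, OpenCV 4.12 (cv2) and the standard library are available. Lean on these libraries where they do the work, as an engineer would, in place of code of your own. Each camera call takes 0.05 s, during which the arm holds its last target.

## Task

Before reaching into the battery test bay, prove its stop: push the mushroom head right down, let it spring back up, then twist it clockwise (seen from above) as far as it goes to reset it. Then take the long white packing bar that lies inside the bay out through the opening in the bay's top; it is longer than the opening, so bring one end up through it first and draw the bar out on the slant. Finish still gripping the bar in the air, the whole of it at least 4 cm higher than the bay's top and held still; leave the two cell plugs, the spanner, the jar and the green link where they are.

Things in the scene. Friction and masses are not known exactly. Their poses are not given: they have to be found in the camera images.
- bay: battery test bay: low grey steel box fixed to the bench, 192 mm (its x) by 432 mm (its y), 76 mm tall; origin at the centre of its underside, z up. Walls 6 mm, floor 4 mm thick, so the inside is 180 by 420 mm; the top plate is 4 mm thick (underside at 72 mm, 68 mm above the inner floor). The opening, 160 mm (x) by 210 mm (y), is in the middle of the top; both ends of the inside are roofed over for 105 mm.
- bay_opening (a point): centre of the opening, level with the bay's upper face, 76 mm above the bench
- bar: white rigid plastic packing bar, 300 mm long (its y), 20 mm wide (its x), 18 mm tall (its z), about 0.15 kg, lying loose and flat on the bay's inner floor, roughly along the bay's y and up to 45 mm off the middle along it, so that its ends reach under the roofed parts; origin at the centre of its underside
- bar_end_a (a point): centre of the bar's +y end face, 150 mm from its middle, 9 mm above its underside
- bar_end_b (a point): centre of the bar's -y end face, 150 mm from its middle, 9 mm above its underside
- stop_top (a point): centre of the top of the mushroom head of the stop, which stands on a yellow block 84 x 84 mm, 50 mm tall, fixed to the bench. The red head is a round disc 40 mm in diameter and 18 mm thick (upper 5 mm tapering to 30 mm), its top 93 mm above the bench, with a 20 mm thick stem under it: 25 mm between head and block, of which the lowest 4 mm is a collar 36 mm in diameter. It moves down and turns with the head.
- stop_press (a joint): how far the head is pushed down, m: 0 up, 0.008 fully down; a spring pushes back with about 1 N at the top and 4.5 N when fully down and lifts it when let go
- stop_twist (a joint): turn of the head about its vertical axis, rad: grows clockwise seen from above, starts between 0 and 0.15, end stop at 1.2; stiff (0.03 N m), stays where it is left
- plug_a: white plastic cell plug, 32 mm dia, 24 mm tall, standing on the bay's top near its +y end; loose, to be left alone; origin under its middle
- plug_b: white plastic cell plug like the other, near the bay's -y end; loose, to be left alone; origin under its middle
- spanner: 180 mm open-end spanner lying on the bench beside the bay's -y end; loose, to be left alone; origin under its middle
- grease: jar, 60 mm dia, 75 mm tall, beyond the stop station; loose, to be left alone; origin under its middle
- link: green cell link, 100 x 28 mm, 18 mm tall over its bolts, lying beyond the stop station; loose, to be left alone; origin under its middle
There are look-alikes about, which are no part of the job. Of the things that look like the part that bears stop_top, the middle-sized one is meant.

How it is judged:
On the way, in this order (a step that is already met when the one before it is completed fails the run):
1. the mushroom head is pushed right down (value of joint stop_press above 0.0062 m), for 0.05 s.
2. the head is back up and twisted clockwise to its end (value of joint stop_twist above 1 rad and value of joint stop_press below 0.003 m), for 0.1 s.
3. one end of the bar is up through the opening while the other is still inside the bay (((z of bar_end_a in the frame of bay above 0.085 m and z of bar_end_b in the frame of bay below 0.072 m) or (z of bar_end_b in the frame of bay above 0.085 m and z of bar_end_a in the frame of bay below 0.072 m))), for 0.05 s.
At the end, for the whole second after the job is handed in: The program has ended with the bar still in the fingers (more than 1 N), both its ends at least 30 mm above the level of the bay's top, not touching the bay and slower than 0.05 m/s; the stop's head is up (within 3 mm) and twisted to 1.0 rad or more (all of step 2 and z of each of bar_end_a, bar_end_b in the frame of bay above 0.106 m and contact force between the fingers and bar above 1 N and contact force between bar and bay below 0.2 N and linear speed of bar below 0.05 m/s); the arm keeps its last pose, push and grip.
It fails at once if a cell plug, the spanner, the jar or the link is shifted by more than 4 cm (distance of any of plug_a, plug_b, spanner, grease, link from where it was at the start of the episode above 0.04 m).
It also fails if it takes over 54 s, if anything falls off the work surface, if the arm or the gripper's body presses on something with over 40 N, if the wrist force passes 120 N, or if a joint passes its speed limit or range.

## Working session

There is one attempt and no reset: what is moved stays moved. The work goes in short steps, Python scripts to look and compute and a tool call to move; the robot and the scene stay as the last step left them, time stands still between calls to the robot, and variables do not carry over. Pictures are saved under pics/ and viewed, and the job is handed in when it is done.

Besides the shell and the picture viewer there is one more tool, called as a command line: name --pt "numbers of a row" for each row, then --argument value for the rest. send_rows: Moves the arm, as the interface text tells. Its arguments: {"type":"object","properties":{"steps":{"type":"array","items":{"type":"array","items":{"type":"number"}}},"grip":{"type":"number"}},"required":["steps"]}

```bash
ls; mkdir -p pics
python3 - <<'E'
from station import r,camera,camera_info
import cv2,numpy as np
s=r.state();print(s)
for n in("scene","top"):
    p,d=camera(n);cv2.imwrite(f"pics/{n}0.png",p[:,:,::-1]);np.savez(f"{n}0.npz",p=p,d=d)
    print(n,camera_info(n))
E
```

```text
pics
{'clock': 0.0, 'q': array([-1.17959372e+00,  3.00506160e-01,  1.52160377e+00,  8.52231167e-06,
        1.32070194e+00, -6.65809249e-02]), 'qd': array([ 0.00119933, -0.0006929 ,  0.0005375 ,  0.00034445, -0.00112963,
        0.00088238]), 'effort': array([-3.74957208e-04, -5.43498695e+01, -3.61793017e+01, -7.99266581e-05,
        4.03808008e-03, -1.04344915e-05]), 'ee_pos': array([ 0.24299454, -0.49314018,  0.23069248]), 'orientation': array([[ 8.97035249e-01,  4.41958768e-01, -4.57254005e-04],
       [ 4.41958996e-01, -8.97034541e-01,  1.13025356e-03],
       [ 8.93528332e-05, -1.21596480e-03, -9.99999257e-01]]), 'ft_force': array([0.35224981, 0.57756202, 0.75822166]), 'ft_torque': array([-0.01159401,  0.00986704,  0.04014609]), 'width': 0.0856791549844877}
scene {'fx': 390.14515963052963, 'fy': 390.14515963052963, 'cx': 280.69489227063036, 'cy': 208.85756240086164, 'rvec': array([ 1.45598278,  2.32078414, -0.71166288]), 'tvec': array([ 0.20950342, -0.33719553,  1.3228704 ])}
top {'fx': 537.6393425979436, 'fy': 537.6393425979436, 'cx': 287.29026339833655, 'cy': 208.84783307739067, 'rvec': array([ 2.12871698, -2.1262976 ,  0.22271375]), 'tvec': array([-1.78933214e-04,  5.23844589e-01,  1.41072487e+00])}
```

View pics/scene0.png

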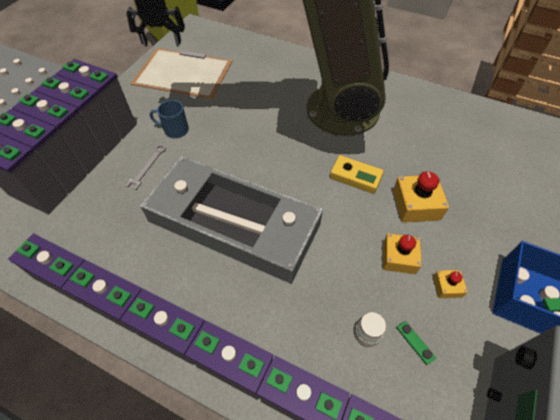

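View pics/top0.png

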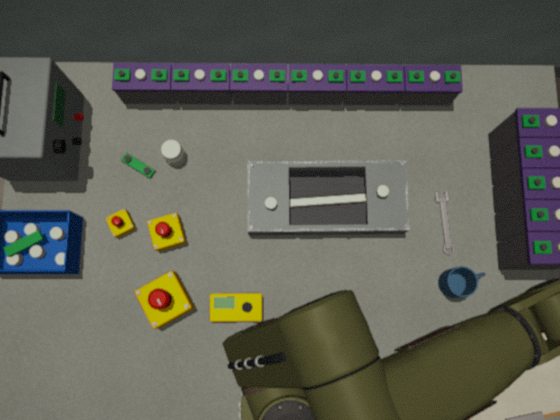

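The top view shows three stops: large at (160,300), middle at (163,230) and small at (117,222). The bay is centred near (328,197), and the bar runs from (290,203) to (366,199). Next I'll measure them.

```bash
cat > h.py <<'E'
import numpy as np,cv2
from station import r,camera,camera_info
def pts(info,d):
    R,_=cv2.Rodrigues(info['rvec']);v,u=np.mgrid[0:d.shape[0],0:d.shape[1]]
    c=np.stack([(u-info['cx'])/info['fx']*d,(v-info['cy'])/info['fy']*d,d],-1)
    return (c-info['tvec'])@R
def ray(info,u,v,z):
    R,_=cv2.Rodrigues(info['rvec']);o=-R.T@info['tvec'];w=R.T@np.array([(u-info['cx'])/info['fx'],(v-info['cy'])/info['fy'],1])
    return o+w*(z-o[2])/w[2]
def masks(p):
    h=cv2.cvtColor(p,cv2.COLOR_RGB2HSV).astype(int);H,S,V=h[...,0],h[...,1],h[...,2]
    return dict(red=((H<8)|(H>172))&(S>150)&(V>60),yellow=(H>18)&(H<32)&(S>150)&(V>100),white=(S<60)&(V>170))
def blobs(m,amin=15):
    n,l,st,c=cv2.connectedComponentsWithStats(m.astype(np.uint8))
    return [(l==i) for i in range(1,n) if st[i,4]>amin]
E
python3 - <<'E'
from h import *
for n in("top","scene"):
    z=np.load(n+"0.npz");p,d=z['p'],z['d'];I=camera_info(n);P=pts(I,d);M=masks(p)
    for k in M:
        for b in blobs(M[k]):
            q=P[b];v,u=np.nonzero(b)
            if not(0.1<np.median(q[:,0])<0.8 and abs(np.median(q[:,1]))<.5):continue
            zt=np.percentile(q[:,2],95)
            t=b&(P[...,2]>zt-.008)
            rect=cv2.minAreaRect(P[t][:,:2].astype(np.float32)*1000)
            print(n,k,len(u),int(u.mean()),int(v.mean()),'ztop %.3f'%zt,'mean',P[t].mean(0).round(4),'rect',np.round(rect[0]),np.round(rect[1]),round(rect[2],1))
    # bay top
    t=(abs(P[...,2]-.076)<.006)&(P[...,0]>.3)&(P[...,0]<.75)&(abs(P[...,1])<.35)
    b=max(blobs(t),key=np.sum);rect=cv2.minAreaRect(P[b][:,:2].astype(np.float32)*1000);print('bay',b.sum(),rect,np.median(P[b][:,2]))
E
```

```text
top red 60 116 220 ztop 0.071 mean [0.4874 0.456  0.0671] rect [487. 456.] [22. 18.] 68.2
top red 133 162 228 ztop 0.097 mean [0.4627 0.3278 0.0929] rect [463. 328.] [33. 29.] 46.0
top red 292 158 298 ztop 0.130 mean [0.282  0.3225 0.1316] rect [274. 184.] [324.  44.] 87.3
top yellow 367 120 222 ztop 0.044 mean [0.4849 0.4494 0.0553] rect [361. 264.] [530.  70.] 56.5
top yellow 723 166 231 ztop 0.056 mean [0.4606 0.3242 0.0619] rect [351. 212.] [421. 105.] 46.4
top yellow 1465 163 299 ztop 0.073 mean [0.2814 0.3228 0.0708] rect [294. 212.] [139. 365.] 6.1
top yellow 1193 237 308 ztop 0.039 mean [0.2595 0.1324 0.0408] rect [263. 115.] [ 73. 181.] 1.2
top white 260 170 148 ztop 0.081 mean [0.6792 0.3146 0.0959] rect [482. 169.] [556.  49.] 36.4
top white 89 382 190 ztop 0.104 mean [ 0.5653 -0.2515  0.1004] rect [ 565. -251.] [27. 26.] 29.4
top white 434 327 199 ztop 0.027 mean [ 0.5551 -0.1123  0.0272] rect [453. -34.] [158. 403.] 53.1
top white 96 270 201 ztop 0.105 mean [0.5325 0.0464 0.1002] rect [532.  46.] [28. 27.] 67.8
bay 6164 ((557.8909912109375, -108.79222106933594), (194.377
[... 568 characters left out ...]
401 256 ztop 0.054 mean [0.478  0.3272 0.0551] rect [716. 319.] [ 99. 591.] 87.6
scene yellow 439 450 285 ztop 0.039 mean [0.5    0.4552 0.0388] rect [731. 346.] [ 76. 579.] 64.8
scene white 95 179 184 ztop 0.104 mean [ 0.5646 -0.2515  0.1012] rect [ 565. -252.] [30. 29.] 33.5
scene white 475 230 217 ztop 0.026 mean [ 0.5594 -0.1131  0.0294] rect [729.  69.] [657. 154.] 47.1
scene white 111 288 216 ztop 0.104 mean [0.5318 0.0462 0.1011] rect [532.  46.] [31. 27.] 25.6
scene white 489 373 324 ztop 0.079 mean [0.6863 0.3186 0.0779] rect [831. 279.] [ 51. 354.] 74.7
bay 6264 ((554.9934692382812, -108.04632568359375), (194.7840118408203, 433.8968200683594), 0.5066425204277039) 0.0774524028380681
```

send_rows --grip 0 --pt "0.014 -0.016 0 0 0 0" --pt "0.028 -0.032 0 0 0 0" --pt "0.028 -0.032 0 0 0 0" --pt "0.028 -0.032 0 0 0 0" --pt "0.028 -0.032 0 0 0 0" --pt "0.028 -0.032 0 0 0 0" --pt "0.028 -0.032 0 0 0 0" --pt "0.028 -0.032 0 0 0 0" --pt "0.028 -0.032 0 0 0 0" --pt "0.028 -0.032 0 0 0 0" --pt "0.028 -0.032 0 0 0 0" --pt "0.028 -0.032 0 0 0 0" --pt "0.028 -0.032 0 0 0 0" --pt "0.028 -0.032 0 0 0 0" --pt "0.028 -0.032 0 0 0 0" --pt "0.028 -0.032 0 0 0 0" --pt "0.028 -0.032 0 0 0 0" --pt "0.028 -0.032 0 0 0 0" --pt "0.028 -0.032 0 0 0 0" --pt "0.028 -0.032 0 0 0 0"

```text
clock: 2.1
ee_pos: [0.4571, 0.3095, 0.2309]
orientation: [[0.897, 0.442, -0.0], [0.442, -0.897, -0.0], [-0.001, 0.0, -1.0]]
ft_force: [-0.1, -1.5, 0.2]
width: -0.0003
```

send_rows --pt "0 0 0 0 0 -8" --pt "0 0 0 0 0 -8" --pt "0 0 0 0 0 -8" --pt "0 0 0 0 0 -8" --pt "0 0 0 0 0 -8" --pt "0 0 0 0 0 -8" --pt "0 0 0 0 0 -8" --pt "0 0 0 0 0 -8" --pt "0 0 0 0 0 0" --pt "0 0 0 0 0 0"

```text
clock: 3.1
ee_pos: [0.457, 0.3077, 0.2311]
orientation: [[0.0, 1.0, -0.0], [1.0, -0.0, -0.0], [-0.0, -0.0, -1.0]]
ft_force: [-0.0, -0.1, 0.3]
width: 0.0003
```

Run:
```python
from h import *
s=r.state();print(s['clock'],s['ee_pos'],s['orientation'].round(4).tolist(),s['ft_force'],s['width'])
I=camera_info("wrist");p,d=camera("wrist");cv2.imwrite("pics/w1.png",p[:,:,::-1]);print(I);np.savez("w1.npz",p=p,d=d)
P=pts(I,d);M=masks(p)
for k in("red","white","yellow"):
  for b in blobs(M[k],60):
    v,u=np.nonzero(b);q=P[b];zt=np.percentile(q[:,2],90);t=b&(abs(P[...,2]-zt)<.004)
    print(k,b.sum(),u.mean(),v.mean(),zt,P[t].mean(0).round(4),cv2.minEnclosingCircle(P[t][:,:2].astype(np.float32)))
```

```text
3.1 [0.45700821 0.30766915 0.23107715] [[0.0001, 1.0, -0.0003], [1.0, -0.0002, -0.0002], [-0.0002, -0.0003, -1.0]] [-0.02073216 -0.09394154  0.31048896] 0.00034345991327080317
{'fx': 360.024184143522, 'fy': 360.024184143522, 'cx': 282.37290727262905, 'cy': 206.56206391647163, 'rvec': array([-2.82087474e+00,  1.26385644e-03, -8.82577389e-04]), 'tvec': array([-0.45628217,  0.25075203,  0.47668023])}
red 264 321.9886363636364 4.299242424242424 0.06637039284013584 [0.4876 0.448  0.0649] ((0.487581729888916, 0.45045578479766846), 0.010804702527821064)
red 1820 289.63186813186815 162.39285714285714 0.09369218302183682 [0.4625 0.3302 0.0924] ((0.46257835626602173, 0.32989007234573364), 0.019013069570064545)
red 4663 45.40381728500965 174.91636285653013 0.12587280522097366 [0.2829 0.3265 0.1249] ((0.2818832993507385, 0.32542017102241516), 0.02481778711080551)
white 62 315.1774193548387 106.7741935483871 0.052202533301251575 [0.4849 0.3716 0.0512] ((0.4847271740436554, 0.3714351952075958), 0.0036901384592056274)
white 1938 542.1346749226007 174.18782249742003 0.07610285904019076 [0.6769 0.317
[... 451 characters left out ...]
] ((0.2629731297492981, 0.2608935832977295), 0.004943699575960636)
yellow 2136 320.59550561797755 19.199906367041198 0.036474934060352585 [0.4889 0.4421 0.0354] ((0.49106866121292114, 0.4517645239830017), 0.03608560934662819)
yellow 13248 101.88481280193237 146.78743961352657 0.06802577616290525 [0.2932 0.3332 0.0671] ((0.2808506488800049, 0.32564252614974976), 0.07687582820653915)
yellow 6074 288.18801448798155 147.95785314455054 0.050854151408364814 [0.4621 0.3342 0.0498] ((0.46241334080696106, 0.3297772705554962), 0.056660160422325134)
yellow 4863 103.80176845568579 311.176639934197 0.03445178988078161 [0.2568 0.1505 0.0335] ((0.26047736406326294, 0.1391122043132782), 0.07604920119047165)
```

View pics/w1.png

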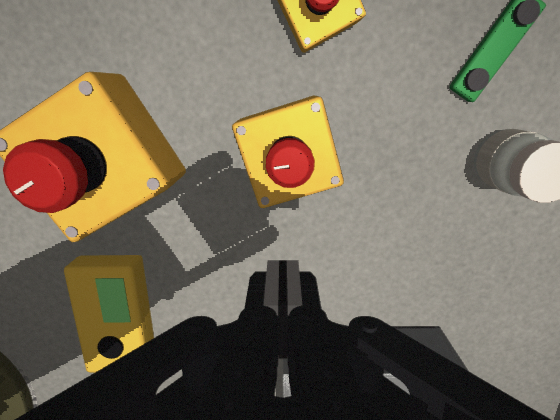

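The wrist view shows the middle stop's red head at pixel (290,162). That puts it at (0.4625, 0.330, 0.093), which matches the top and scene views and the given height. I'll go above it and press.

send_rows --pt "0.011 0.0055 0 0 0 0" --pt "0.011 0 0.02 0 0 0" --pt "0 0 0.03 0 0 0" --pt "0 0 0.03 0 0 0" --pt "0 0 0.03 0 0 0" --pt "0 0 0.02 0 0 0" --pt "0 0 0.004 0 0 0" --pt "0 0 0.004 0 0 0" --pt "0 0 0.003 0 0 0" --pt "0 0 0.003 0 0 0" --pt "0 0 0.001 0 0 0" --pt "0 0 0 0 0 0" --pt "0 0 0 0 0 0"

```text
clock: 4.45
ee_pos: [0.4628, 0.3299, 0.0868]
orientation: [[-0.004, 1.0, 0.001], [1.0, 0.004, 0.001], [0.001, 0.001, -1.0]]
ft_force: [0.5, -1.0, 3.0]
width: 0.0001
```

send_rows --pt "0 0 0.001 0 0 0" --pt "0 0 0.001 0 0 0" --pt "0 0 0.001 0 0 0" --pt "0 0 0 0 0 0" --pt "0 0 0 0 0 0"

```text
clock: 4.95
ee_pos: [0.463, 0.3301, 0.0848]
orientation: [[-0.004, 1.0, 0.002], [1.0, 0.004, 0.001], [0.001, 0.002, -1.0]]
ft_force: [-2.8, -2.7, 18.3]
width: 0.0004
```

18 N shows the head is at the bottom of its travel. Now I'll retract, open the fingers and look.

send_rows --pt "0 0 -0.007 0 0 0" --pt "0 0 -0.02 0 0 0" --pt "0 0 -0.03 0 0 0" --pt "0 0 0 0 0 0"

```text
clock: 5.35
ee_pos: [0.4635, 0.3304, 0.1436]
orientation: [[-0.004, 1.0, 0.004], [1.0, 0.004, 0.003], [0.003, 0.004, -1.0]]
ft_force: [-0.7, -0.8, 0.0]
width: 0.0
```

send_rows --grip 1 --pt "0 0 0 0 0 0" --pt "0 0 0 0 0 0" --pt "0 0 0 0 0 0" --pt "0 0 0 0 0 0" --pt "0 0 0 0 0 0" --pt "0 0 0 0 0 0"

```text
clock: 5.95
ee_pos: [0.4624, 0.3297, 0.1401]
orientation: [[-0.004, 1.0, -0.0], [1.0, 0.004, -0.0], [-0.0, -0.0, -1.0]]
ft_force: [0.0, -0.4, 0.8]
width: 0.0847
```

Run:
```python
from h import *
s=r.state();print(s['clock'],s['ee_pos'],s['width'],s['q'])
I=camera_info("wrist");p,d=camera("wrist");cv2.imwrite("pics/w2.png",p[:,:,::-1])
P=pts(I,d);M=masks(p)
for k in("red",):
  for b in blobs(M[k],60):
    v,u=np.nonzero(b);q=P[b];zt=np.percentile(q[:,2],90);t=b&(abs(P[...,2]-zt)<.004)
    print(k,b.sum(),u.mean(),v.mean(),zt,P[t].mean(0).round(4),cv2.minEnclosingCircle(P[t][:,:2].astype(np.float32)))
```

```text
5.95 [0.46244131 0.32968734 0.14009509] 0.08466582161182681 [ 5.54867204e-01  4.28415248e-01  1.56838671e+00 -1.64811778e-05
  1.14510628e+00  5.50845963e-01]
red 848 329.4823113207547 9.172169811320755 0.06665386376254144 [0.4874 0.4502 0.0652] ((0.4872628152370453, 0.4539034366607666), 0.012646688148379326)
red 3442 283.24956420685646 229.06565950029054 0.09356344755424305 [0.4625 0.3308 0.0924] ((0.4623952805995941, 0.32993319630622864), 0.019334938377141953)
```

View pics/w2.png

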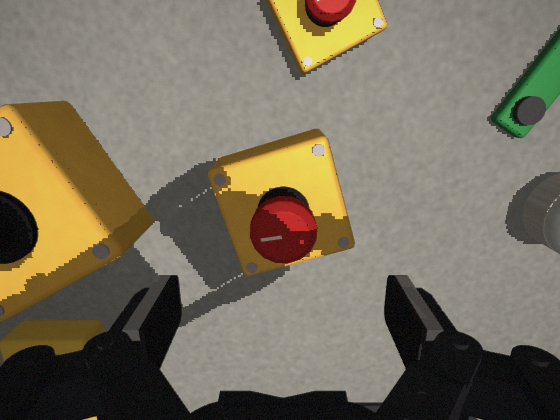

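The head is up and centred between the open fingers (pixel (283,229)). Next I'll descend and grip it.

send_rows --pt "0 0 0.02 0 0 0" --pt "0 0 0.03 0 0 0" --pt "0 0 0.02 0 0 0" --pt "0 0 0.008 0 0 0" --pt "0 0 0 0 0 0"

```text
clock: 6.5
ee_pos: [0.4622, 0.3295, 0.0616]
orientation: [[-0.004, 1.0, -0.001], [1.0, 0.004, -0.001], [-0.001, -0.001, -1.0]]
ft_force: [0.8, 0.1, -0.9]
width: 0.0855
```

send_rows --grip 0 --pt "0 0 0 0 0 0" --pt "0 0 0 0 0 0" --pt "0 0 0 0 0 0" --pt "0 0 0 0 0 0" --pt "0 0 0 0 0 0" --pt "0 0 0 0 0 0"

```text
clock: 7.1
ee_pos: [0.4628, 0.3299, 0.0626]
orientation: [[-0.004, 1.0, 0.001], [1.0, 0.004, 0.001], [0.001, 0.001, -1.0]]
ft_force: [2.7, 0.5, 2.1]
width: 0.0374
```

Run:
```python
from h import *
s=r.state();print(s['clock'],s['ee_pos'],s['width'],s['ft_force'],s['ft_torque'])
I=camera_info("wrist");p,d=camera("wrist");cv2.imwrite("pics/w3.png",p[:,:,::-1])
P=pts(I,d);M=masks(p)
for b in blobs(M["red"],60):
    v,u=np.nonzero(b);q=P[b];zt=np.percentile(q[:,2],90);t=b&(abs(P[...,2]-zt)<.004)
    print(b.sum(),u.mean(),v.mean(),zt,P[t].mean(0).round(4))
```

```text
7.1 [0.46277378 0.32990303 0.06264481] 0.037437166000609215 [2.68028816 0.51015603 2.11478009] [ 0.15525372 -0.2720216  -0.03545926]
7887 282.91479650057056 301.84759731203246 0.09259074911533786 [0.4623 0.3319 0.0915]
```

View pics/w3.png

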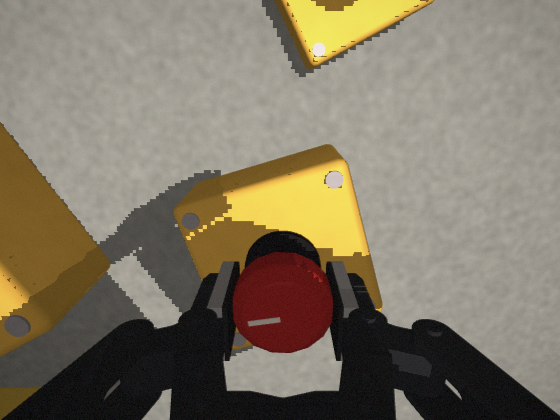

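The pads hold the head at (283,302) and it is still at full height. Now I'll twist clockwise (+z turn).

send_rows --pt "0 0 0 0 0 5" --pt "0 0 0 0 0 6" --pt "0 0 0 0 0 6" --pt "0 0 0 0 0 6" --pt "0 0 0 0 0 6" --pt "0 0 0 0 0 6" --pt "0 0 0 0 0 6" --pt "0 0 0 0 0 6" --pt "0 0 0 0 0 6" --pt "0 0 0 0 0 6" --pt "0 0 0 0 0 3" --pt "0 0 0 0 0 0" --pt "0 0 0 0 0 0"

```text
clock: 8.45
ee_pos: [0.4627, 0.3298, 0.0625]
orientation: [[0.88, 0.475, 0.001], [0.475, -0.88, 0.0], [0.001, 0.0, -1.0]]
ft_force: [2.8, 1.2, 1.6]
width: 0.0378
```

Run:
```python
from h import *
s=r.state();print(s['clock'],s['ee_pos'],s['width'],s['ft_force'],s['ft_torque'],s['q'])
I=camera_info("wrist");p,d=camera("wrist");cv2.imwrite("pics/w4.png",p[:,:,::-1])
P=pts(I,d);M=masks(p)
for b in blobs(M["red"],60):
    v,u=np.nonzero(b);q=P[b];zt=np.percentile(q[:,2],90);print(b.sum(),u.mean(),v.mean(),zt)
```

```text
8.45 [0.46274553 0.32983397 0.06247873] 0.03783988560378214 [2.81072627 1.20032729 1.56517568] [ 0.17230374 -0.50074304  0.31721536] [ 5.54866582e-01  5.31704494e-01  1.61939316e+00 -1.90397779e-04
  9.89689704e-01  1.63105703e+00]
3610 25.5590027700831 79.5590027700831 0.06651974456656148
7884 282.8732876712329 301.7057331303907 0.09234098140677051
```

View pics/w4.png

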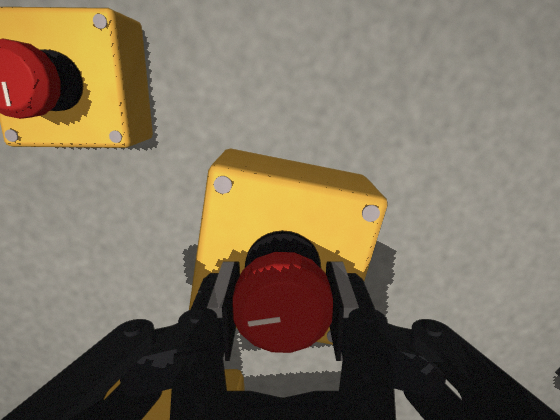

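The pointer line still sits at (264,321), so the head turned with the jaws through about 62°. I'll nudge a little further to confirm it's at the end stop.

send_rows --pt "0 0 0 0 0 2" --pt "0 0 0 0 0 2" --pt "0 0 0 0 0 0"

```text
clock: 8.8
ee_pos: [0.4627, 0.3298, 0.0624]
orientation: [[0.911, 0.412, 0.001], [0.412, -0.911, -0.0], [0.001, 0.0, -1.0]]
ft_force: [4.3, 0.6, 1.6]
width: 0.0383
```

Run:
```python
from h import *
s=r.state();print(s['clock'],s['orientation'][:,0],s['ft_force'],s['ft_torque'],s['q'])
```

```text
8.8 [9.11018191e-01 4.12365483e-01 7.51554697e-04] [4.31007056 0.61314373 1.61346635] [ 0.21960912 -0.68543913  1.50581795] [ 5.55056983e-01  5.31749824e-01  1.61946116e+00 -6.91430721e-04
  9.89699395e-01  1.70118366e+00]
```

The torque has risen to 1.5 N·m, so this is the end stop. Release and rise.

send_rows --grip 1 --pt "0 0 0 0 0 0" --pt "0 0 0 0 0 0" --pt "0 0 0 0 0 0" --pt "0 0 0 0 0 0" --pt "0 0 0 0 0 0" --pt "0 0 -0.03 0 0 0" --pt "0 0 -0.03 0 0 0" --pt "0 0 -0.04 0 0 0" --pt "0 0 -0.04 0 0 0" --pt "0 0 0 0 0 0"

```text
clock: 9.8
ee_pos: [0.464, 0.3307, 0.208]
orientation: [[0.912, 0.41, 0.007], [0.41, -0.912, 0.005], [0.009, -0.001, -1.0]]
ft_force: [0.7, 0.3, 0.4]
width: 0.085
```

Run:
```python
from h import *
s=r.state();print(s['clock'],s['ee_pos'],s['width'],s['q'])
I=camera_info("wrist");p,d=camera("wrist");cv2.imwrite("pics/w5.png",p[:,:,::-1])
P=pts(I,d);M=masks(p)
for b in blobs(M["red"],60):
    v,u=np.nonzero(b);q=P[b];zt=np.percentile(q[:,2],90);print(b.sum(),u.mean(),v.mean(),zt,q.mean(0))
# bar in stored top/scene
for n in("top","scene"):
    z=np.load(n+"0.npz");p,d=z['p'],z['d'];I=camera_info(n);P=pts(I,d);M=masks(p)
    b=[b for b in blobs(M['white']) if 300<b.sum() and abs(np.median(P[b][:,2])-.024)<.012][0]
    v,u=np.nonzero(b);W=np.array([ray(I,a,c,.022) for a,c in zip(u,v)])
    rc=cv2.minAreaRect(W[:,:2].astype(np.float32)*1000);print(n,rc,W.min(0),W.max(0),cv2.boxPoints(rc).round())
```

```text
9.8 [0.46396852 0.33070786 0.20795338] 0.08504114388246942 [5.54937674e-01 3.58253193e-01 1.49911289e+00 8.15237291e-05
 1.27540929e+00 1.70273589e+00]
1075 144.1479069767442 96.65767441860466 0.0666285456646223 [0.48921064 0.45635959 0.06658391]
2005 283.16059850374063 199.73715710723192 0.09344572370131954 [0.46497749 0.33016942 0.0918763 ]
1680 198.5595238095238 387.5154761904762 0.12540177669918157 [0.30204314 0.33107786 0.1208018 ]
top ((556.5776977539062, -112.21134185791016), (17.427047729492188, 205.58668518066406), 4.328616142272949) [ 0.54033162 -0.21432773  0.022     ] [ 0.56940625 -0.01035369  0.022     ] [[ 540.  -10.]
 [ 556. -215.]
 [ 573. -214.]
 [ 558.   -9.]]
scene ((555.7393798828125, -117.7729721069336), (20.903833389282227, 200.22003173828125), 4.295992374420166) [ 0.53911069 -0.21785664  0.022     ] [ 0.57242298 -0.01768077  0.022     ] [[ 538.  -19.]
 [ 553. -218.]
 [ 574. -217.]
 [ 559.  -17.]]
```

View pics/w5.png

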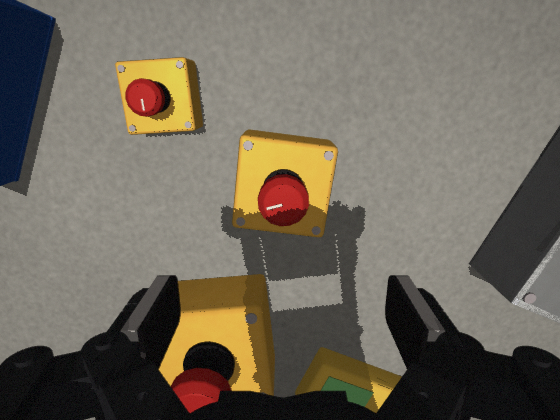

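The head is up at z=0.0934. The pointer still lies left of centre at (274,208) in the turned camera, so the reset held. Next I'll look obliquely under the bay's -y roof to find the bar end.

send_rows --pt "0 0 0 0 0 -8.2" --pt "0 0 0 0 0 -8.2" --pt "0 0 0 0 0 -8.2" --pt "0 0 0 0 0 -8.2" --pt "0 0 0 0 0 -8.2" --pt "0 0 0 0 0 -8.2" --pt "0 0 0 0 0 -8.2" --pt "0 0 0 0 0 -8.2"

```text
clock: 10.65
ee_pos: [0.4621, 0.3295, 0.2007]
orientation: [[-0.003, 1.0, -0.002], [1.0, 0.003, -0.001], [-0.001, -0.002, -1.0]]
ft_force: [-0.2, 0.0, -0.0]
width: 0.0853
```

send_rows --pt "-0.02 0.005 0 0 0 0" --pt "-0.04 0.01 0 0 0 0" --pt "-0.04 0.01 0 0 0 0" --pt "-0.04 0.01 0 0 0 0" --pt "-0.04 0.01 0 0 0 0" --pt "-0.04 0.01 0 0 0 0" --pt "-0.04 0.01 0 0 0 0" --pt "-0.04 0.01 0 0 0 0" --pt "-0.04 0.01 0 0 0 0" --pt "-0.03 0.008 0.01 0 0 0" --pt "0 0 0.02 0 0 0" --pt "0 0 0.02 0 0 0" --pt "0 0 0 0 -8.3 0" --pt "0 0 0 0 -8.3 0" --pt "0 0 0 0 -8.3 0" --pt "0 0 0 0 0 0" --pt "0 0 0 0 0 0"

```text
clock: 12.35
ee_pos: [0.554, -0.0399, 0.1511]
orientation: [[0.001, 1.0, -0.003], [0.908, -0.002, -0.418], [-0.418, -0.002, -0.908]]
ft_force: [1.1, 0.4, 0.9]
width: 0.0854
```

Run:
```python
from h import *
s=r.state();print(s['clock'],s['ee_pos'],s['orientation'].round(3).tolist(),s['width'],s['q'])
I=camera_info("wrist");p,d=camera("wrist");cv2.imwrite("pics/w6.png",p[:,:,::-1]);np.savez("w6.npz",p=p,d=d)
np.save("w6I.npy",I,allow_pickle=True)
```

```text
12.35 [ 0.55397583 -0.03991686  0.15108241] [[0.001, 1.0, -0.003], [0.908, -0.002, -0.418], [-0.418, -0.002, -0.908]] 0.08539133610794773 [ 0.04639679  0.42205714  1.60712997 -0.46857001  1.17877113  0.24403994]
```

View pics/w6.png

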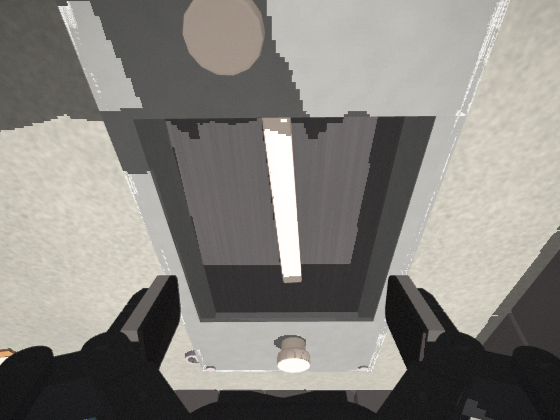

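The oblique view shows the bar's -y end at about pixel (291,277), just inside the -y roof edge, whose line is at row 318.

Run:
```python
from h import *
z=np.load("w6.npz");p,d=z['p'],z['d'];I=np.load("w6I.npy",allow_pickle=True).item();P=pts(I,d)
for a in [(291,270),(290,275),(291,281),(285,200),(280,140),(292,305)]: print(a,p[a[1],a[0]],P[a[1],a[0]].round(4),ray(I,*a,.022).round(4))
for c in(270,275):
    cc=[u for u in range(250,320) if p[c,u].min()>120];print(c,cc[0],cc[-1])
for u in (286,290,294):
    print(u,[(v,int(p[v,u].mean())) for v in range(266,290)])
for v in (150,200,250):
    uu=[u for u in range(240,330) if p[v,u].min()>150];print(v,ray(I,np.mean(uu),v,.022),ray(I,uu[0],v,.022)[0],ray(I,uu[-1],v,.022)[0])
# opening edges, top level
for a in[(300,322),(203,322),(375,320),(300,117)]: print(a,ray(I,*a,.076))
t=(abs(P[...,2]-.078)<.004)
b=max(blobs(t),key=np.sum);print(P[b][:,:2].min(0),P[b][:,:2].max(0))
```

```text
(291, 270) [255 254 252] [ 0.5615 -0.2062  0.0223] [ 0.5615 -0.2065  0.022 ]
(290, 275) [255 254 252] [ 0.5606 -0.2142  0.0226] [ 0.5606 -0.215   0.022 ]
(291, 281) [167 154 143] [ 0.5618 -0.2265  0.0214] [ 0.5618 -0.2256  0.022 ]
(285, 200) [255 254 253] [ 0.5551 -0.1109  0.0211] [ 0.5551 -0.1101  0.022 ]
(280, 140) [255 255 254] [ 0.5513 -0.0516  0.0215] [ 0.5513 -0.0513  0.022 ]
(292, 305) [52 50 53] [ 0.5644 -0.3031  0.0031] [ 0.5636 -0.2724  0.022 ]
270 282 300
275 283 300
286 [(266, 253), (267, 253), (268, 253), (269, 253), (270, 253), (271, 253), (272, 253), (273, 253), (274, 253), (275, 253), (276, 253), (277, 170), (278, 152), (279, 154), (280, 152), (281, 152), (282, 132), (283, 61), (284, 51), (285, 53), (286, 51), (287, 49), (288, 49), (289, 49)]
290 [(266, 253), (267, 253), (268, 253), (269, 253), (270, 253), (271, 253), (272, 253), (273, 253), (274, 253), (275, 253), (276, 171), (277, 151), (278, 152), (279, 152), (280, 153), (281, 153), (282, 127), (283, 57), (284, 53), (285, 48), (286, 53), (287, 51), (288, 53), (289, 55)]
294 [(266, 253), (267, 253), (268, 253), (269, 253), (270, 253), (271, 253), (272, 253), (273, 253), (274, 253), (275, 253), (276, 171), (277, 152), (278, 153), (279, 153), (280, 150), (281, 153), (282, 97), (283, 54), (284, 49), (285, 49), (286, 49), (287, 50), (288, 52), (289, 50)]
150 [ 0.55053167 -0.05996015  0.022     ] 0.5408441493377373 0.5602182030660681
200 [ 0.55429553 -0.11011109  0.022     ] 0.54505244771461 0.563537708572618
250 [ 0.55916066 -0.1749357   0.022     ] 0.5495287927728091 0.5687915355318053
(300, 322) [ 0.56909279 -0.21368842  0.076     ]
(203, 322) [ 0.47912407 -0.21367131  0.076     ]
(375, 320) [ 0.63795588 -0.21010564  0.076     ]
(300, 117) [ 0.56252726 -0.00261466  0.076     ]
[ 0.45685363 -0.32499798] [0.65328843 0.05285451]
```

The gray tip at rows 276–282 is bar top in the roof's shadow: depth gives z=0.0214, and an end face there would face away from the camera. So the -y end is at y≈-0.228 and the middle at y≈-0.079, 29 mm off centre and within the stated 45 mm. I'll lift the -y end, gripping at y≈-0.155.

send_rows --pt "0 0 0 0 8.3 0" --pt "0 0 0 0 8.3 0" --pt "0 0 0 0 8.3 0" --pt "-0.03 0.005 0 0 0 0" --pt "-0.04 0 0 0 0 0" --pt "-0.04 0 0 0 0 0" --pt "-0.005 0 0 0 0 -4.5" --pt "0 0 0.02 0 0 0" --pt "0 0 0.03 0 0 0" --pt "0 0 0.02 0 0 0" --pt "0 0 0 0 0 0" --pt "0 0 0 0 0 0"

```text
clock: 13.6
ee_pos: [0.5592, -0.1564, 0.0831]
orientation: [[-0.074, 0.997, 0.001], [0.997, 0.074, 0.001], [0.001, 0.001, -1.0]]
ft_force: [-0.3, -0.2, 0.3]
width: 0.0854
```

Run:
```python
from h import *
s=r.state();print(s['clock'],s['ee_pos'],s['orientation'].round(3).tolist(),s['width'],s['ft_force'])
I=camera_info("wrist");p,d=camera("wrist");cv2.imwrite("pics/w7.png",p[:,:,::-1]);P=pts(I,d)
for v in (150,200,250,300):
    uu=[u for u in range(200,360) if p[v,u].min()>170 and abs(P[v,u,2]-.022)<.01]
    if uu:print(v,ray(I,np.mean(uu),v,.022),ray(I,uu[0],v,.022)[0],ray(I,uu[-1],v,.022)[0])
```

```text
13.6 [ 0.55922757 -0.15635202  0.08309613] [[-0.074, 0.997, 0.001], [0.997, 0.074, 0.001], [0.001, 0.001, -1.0]] 0.08539763107669747 [-0.31436254 -0.20780811  0.34218668]
150 [ 0.55419514 -0.11018028  0.022     ] 0.5448699296602808 0.5635224915625627
200 [ 0.56312962 -0.13927865  0.022     ] 0.5601738210706194 0.5660856331036935
300 [ 0.56131917 -0.20789418  0.022     ] 0.5524673167633005 0.5706842422129805
```

View pics/w7.png

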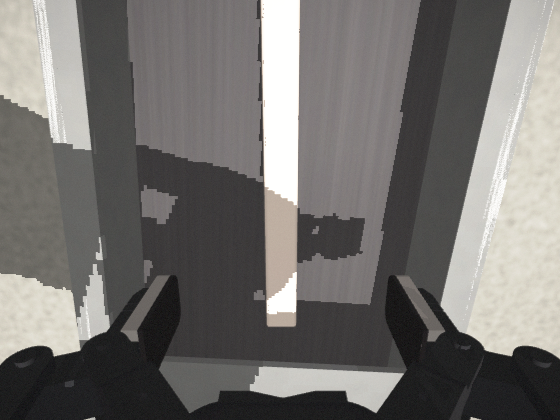

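The bar runs down between the open jaws at columns 264–298, within 2 mm of centre. I'll descend and close.

send_rows --pt "0 -0.0015 0.02 0 0 0" --pt "0 0 0.025 0 0 0" --pt "0 0 0.015 0 0 0" --pt "0 0 0.01 0 0 0" --pt "0 0 0.005 0 0 0" --pt "0 0 0 0 0 0"

```text
clock: 14.25
ee_pos: [0.5577, -0.1557, 0.0074]
orientation: [[-0.075, 0.997, 0.0], [0.997, 0.075, 0.0], [0.0, 0.0, -1.0]]
ft_force: [-0.5, 0.2, -0.1]
width: 0.0852
```

send_rows --grip 0 --pt "0 0 0 0 0 0" --pt "0 0 0 0 0 0" --pt "0 0 0 0 0 0" --pt "0 0 0 0 0 0" --pt "0 0 0 0 0 0" --pt "0 0 0 0 0 0" --pt "0 0 0 0 0 0"

```text
clock: 14.95
ee_pos: [0.5578, -0.1558, 0.0078]
orientation: [[-0.075, 0.997, 0.001], [0.997, 0.075, -0.0], [-0.0, 0.001, -1.0]]
ft_force: [-1.2, 0.5, 6.0]
width: 0.0183
```

The bar is gripped (18 mm opening). I'll lift it 4 mm, slide it 24 mm toward +y, then tilt it about its far end.

send_rows --pt "0 0 -0.002 0 0 0" --pt "0 0 -0.002 0 0 0" --pt "0.006 0 0 0 0 0" --pt "0.006 0 0 0 0 0" --pt "0.006 0 0 0 0 0" --pt "0.006 0 0 0 0 0" --pt "0 0 0 0 0 0"

```text
clock: 15.65
ee_pos: [0.5557, -0.1308, 0.0112]
orientation: [[-0.076, 0.997, -0.0], [0.997, 0.076, 0.0], [0.0, -0.0, -1.0]]
ft_force: [-0.2, 0.6, -2.4]
width: 0.0183
```

send_rows --pt "0 0 -0.008 0 -2 0" --pt "0 0 -0.008 0 -2 0" --pt "0 0 -0.008 0 -2 0" --pt "0 0 -0.008 0 -2 0" --pt "0 0 -0.008 0 -2 0" --pt "0 0 0 0 0 0"

```text
clock: 16.25
ee_pos: [0.556, -0.1285, 0.052]
orientation: [[-0.075, 0.997, 0.015], [0.982, 0.076, -0.174], [-0.175, 0.001, -0.985]]
ft_force: [0.2, 0.2, -1.5]
width: 0.0186
```

Run:
```python
from h import *
s=r.state();print(s['clock'],s['ee_pos'],s['orientation'].round(3).tolist(),s['width'],s['ft_force'],s['ft_torque'])
p,d=camera("scene");cv2.imwrite("pics/s8.png",cv2.resize(p[100:320,60:420],None,fx=2,fy=2)[:,:,::-1])
```

```text
16.25 [ 0.55597406 -0.12849089  0.05197626] [[-0.075, 0.997, 0.015], [0.982, 0.076, -0.174], [-0.175, 0.001, -0.985]] 0.018607254985158014 [ 0.18723277  0.19012614 -1.49400216] [ 0.00307098  0.07292685 -0.0027503 ]
```

View pics/s8.png

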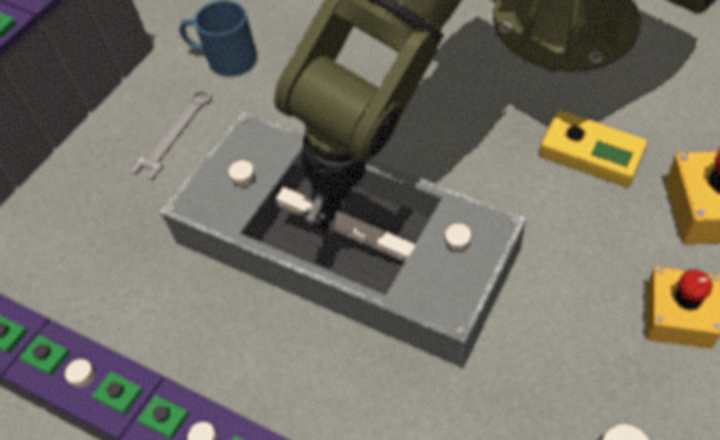

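The bar's -y end, at about (290,198) in the crop, is clear of the -y roof edge and rising. Forces show only the bar's weight. I'll tilt on to 22°.

send_rows --pt "0 0 -0.008 0 -2 0" --pt "0 0 -0.008 0 -2 0" --pt "0 0 -0.008 0 -2 0" --pt "0 0 -0.008 0 -2 0" --pt "0 0 -0.008 0 -2 0" --pt "0 0 -0.008 0 -2 0" --pt "0 0 0 0 0 0"

```text
clock: 17.0
ee_pos: [0.5547, -0.1162, 0.0975]
orientation: [[-0.071, 0.997, 0.029], [0.925, 0.076, -0.373], [-0.374, 0.0, -0.927]]
ft_force: [-1.0, -0.1, -1.7]
width: 0.0185
```

Run:
```python
from h import *
s=r.state();print(s['clock'],s['ee_pos'],s['orientation'].round(3).tolist(),s['width'],s['ft_force'],s['ft_torque'],s['q'])
for n in("scene","wrist"):
    p,d=camera(n);cv2.imwrite(f"pics/{n}9.png",p[:,:,::-1]);I=camera_info(n);P=pts(I,d)
    if n=="scene":
        m=masks(p)['white']
        for b in blobs(m,10):
            q=P[b]
            if abs(np.median(q[:,0])-.556)<.05 and -.35<np.median(q[:,1])<.12: print(b.sum(),q.min(0).round(3),q.max(0).round(3),np.median(q,0).round(3))
```

```text
17.0 [ 0.55469475 -0.11616431  0.09746176] [[-0.071, 0.997, 0.029], [0.925, 0.076, -0.373], [-0.374, 0.0, -0.927]] 0.018481733196350787 [-0.96398866 -0.09899002 -1.73443216] [ 0.12267555  0.03524823 -0.0529581 ] [-0.11211969  0.46901584  1.66950651 -0.45873538  0.9791094   0.06601626]
102 [ 0.537 -0.283  0.077] [ 0.579 -0.236  0.105] [ 0.564 -0.252  0.101]
173 [ 0.547 -0.178  0.116] [ 0.6   -0.091  0.187] [ 0.559 -0.152  0.129]
117 [0.501 0.025 0.076] [1.009 0.257 0.908] [0.532 0.046 0.101]
75 [ 0.546 -0.048  0.067] [ 0.56  -0.     0.087] [ 0.555 -0.024  0.077]
```

View pics/scene9.png

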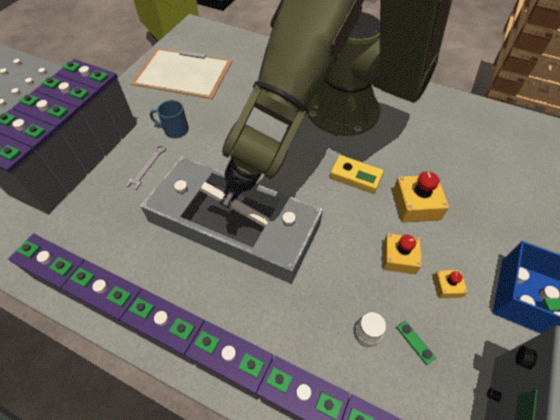

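View pics/wrist9.png

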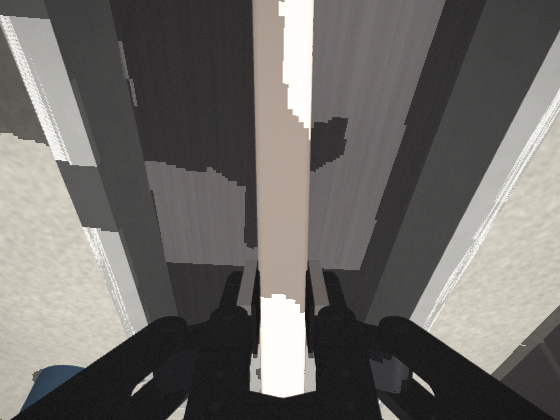

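One end is up (about z=0.13) and the bar's slope measures 22° in the scene view, so it hasn't slipped. Its top passes the +y roof edge 3–4 mm below the plate. Now I'll draw it out along its own axis.

send_rows --pt "-0.005 0 0 0 0 0" --pt "-0.01 0 0 0 0 0" --pt "-0.01 0 0 0 0 0" --pt "-0.01 0 0 0 0 0" --pt "-0.01 0 0 0 0 0" --pt "-0.01 0 0 0 0 0" --pt "-0.01 0 0 0 0 0" --pt "-0.005 0 0 0 0 0" --pt "0 0 0 0 0 0"

```text
clock: 18.0
ee_pos: [0.5595, -0.1819, 0.1239]
orientation: [[-0.069, 0.997, 0.028], [0.925, 0.075, -0.374], [-0.375, 0.0, -0.927]]
ft_force: [0.3, 0.5, -1.3]
width: 0.0185
```

send_rows --pt "-0.01 0 0 0 0 0" --pt "-0.01 0 0 0 0 0" --pt "-0.01 0 0 0 0 0" --pt "-0.01 0 0 0 0 0" --pt "-0.01 0 0 0 0 0" --pt "-0.01 0 0 0 0 0" --pt "-0.01 0 0 0 0 0" --pt "0 0 0 0 0 0"

```text
clock: 18.8
ee_pos: [0.5645, -0.2472, 0.1505]
orientation: [[-0.069, 0.997, 0.029], [0.924, 0.074, -0.374], [-0.375, 0.001, -0.927]]
ft_force: [0.3, 0.0, -2.1]
width: 0.0185
```

Run:
```python
from h import *
s=r.state();print(s['clock'],s['ee_pos'],s['width'],s['ft_force'],s['ft_torque'],s['q'])
p,d=camera("scene");cv2.imwrite("pics/s10.png",cv2.resize(p[60:320,60:420],None,fx=2,fy=2)[:,:,::-1]);I=camera_info("scene");P=pts(I,d)
for b in blobs(masks(p)['white'],10):
            q=P[b]
            if abs(np.median(q[:,0])-.556)<.05 and -.4<np.median(q[:,1])<.12: print(b.sum(),np.percentile(q,3,axis=0).round(3),np.percentile(q,97,axis=0).round(3),np.median(q,0).round(3))
```

```text
18.8 [ 0.56449425 -0.24724965  0.15046452] 0.018495358810241096 [ 0.27973191  0.00881632 -2.0692449 ] [ 0.16246302 -0.01174851  0.01308998] [-0.33565353  0.4594183   1.54212625 -0.41514128  1.01969972 -0.2117548 ]
162 [ 0.445 -0.426  0.003] [ 0.608 -0.222  0.238] [ 0.568 -0.289  0.183]
13 [ 0.571 -0.264  0.099] [ 0.579 -0.251  0.106] [ 0.576 -0.259  0.102]
28 [ 0.563 -0.177  0.128] [ 0.569 -0.155  0.138] [ 0.567 -0.167  0.135]
294 [ 0.542 -0.124  0.08 ] [ 0.564 -0.036  0.118] [ 0.554 -0.081  0.097]
120 [0.508 0.032 0.078] [0.545 0.06  0.104] [0.531 0.046 0.101]
```

View pics/s10.png

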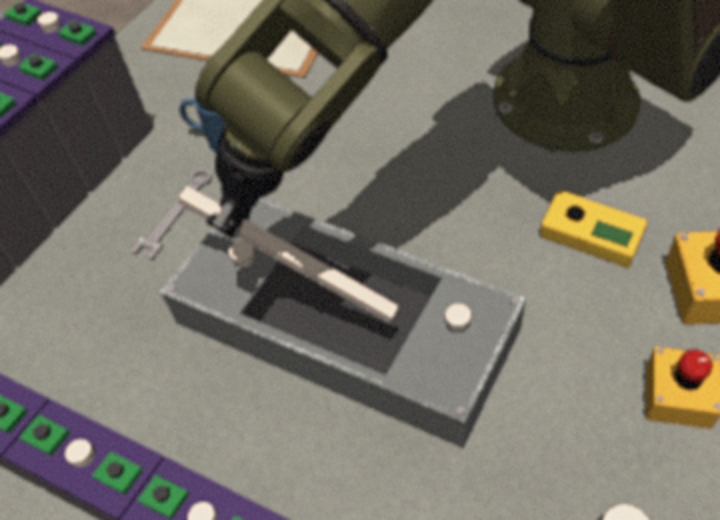

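The far end, at (395,312) in the crop, is in the open window at y≈-0.035, clear of the +y roof edge. Now I'll lift it straight up.

send_rows --pt "-0.004 0 -0.009 0 0 0" --pt "-0.0075 0 -0.0185 0 0 0" --pt "-0.0075 0 -0.0185 0 0 0" --pt "-0.0075 0 -0.0185 0 0 0" --pt "-0.0075 0 -0.0185 0 0 0" --pt "-0.0075 0 -0.0185 0 0 0" --pt "-0.0075 0 -0.0185 0 0 0" --pt "-0.004 0 -0.009 0 0 0" --pt "0 0 0 0 0 0" --pt "0 0 0 0 0 0" --pt "0 0 0 0 0 0" --pt "0 0 0 0 0 0" --pt "0 0 0 0 0 0" --pt "0 0 0 0 0 0"

```text
clock: 20.25
ee_pos: [0.5644, -0.2469, 0.2891]
orientation: [[-0.07, 0.997, 0.028], [0.925, 0.075, -0.373], [-0.374, -0.0, -0.927]]
ft_force: [0.9, 0.8, -2.2]
width: 0.0182
```

Run:
```python
from h import *
s=r.state();print(s['clock'],s['ee_pos'],s['width'],s['ft_force'],abs(s['qd']).max())
p,d=camera("scene");cv2.imwrite("pics/s11.png",cv2.resize(p[60:320,60:460],None,fx=2,fy=2)[:,:,::-1]);I=camera_info("scene");P=pts(I,d);M=masks(p)
for k in("white","red"):
  for b in blobs(M[k],10):
            q=P[b]
            if .4<np.median(q[:,0])<.7 and -.45<np.median(q[:,1])<.4: print(k,b.sum(),np.percentile(q,3,axis=0).round(3),np.percentile(q,97,axis=0).round(3),np.median(q,0).round(3))
s=r.state();print(s['clock'],s['ee_pos'],s['width'],abs(s['qd']).max())
```

```text
20.25 [ 0.56441656 -0.24686061  0.28905516] 0.018151423452776812 [ 0.86999649  0.83740715 -2.16218148] 0.0016776666370499948
white 142 [ 0.558 -0.309  0.317] [ 0.601 -0.232  0.368] [ 0.569 -0.293  0.324]
white 12 [ 0.564 -0.179  0.27 ] [ 0.569 -0.171  0.279] [ 0.567 -0.176  0.275]
white 372 [ 0.542 -0.126  0.219] [ 0.564 -0.035  0.256] [ 0.553 -0.082  0.237]
white 13 [ 0.563 -0.266  0.1  ] [ 0.576 -0.257  0.103] [ 0.57  -0.263  0.102]
white 20 [0.459 0.101 0.075] [0.49  0.106 0.08 ] [0.468 0.104 0.078]
white 118 [0.509 0.032 0.079] [0.545 0.059 0.104] [0.531 0.046 0.101]
white 496 [0.66  0.295 0.048] [0.709 0.344 0.079] [0.686 0.319 0.076]
red 185 [0.452 0.314 0.08 ] [0.482 0.345 0.096] [0.471 0.328 0.093]
20.3 [ 0.56441364 -0.24687803  0.2891149 ] 0.01861926373347151 0.0031976253669741567
```

View pics/s11.png

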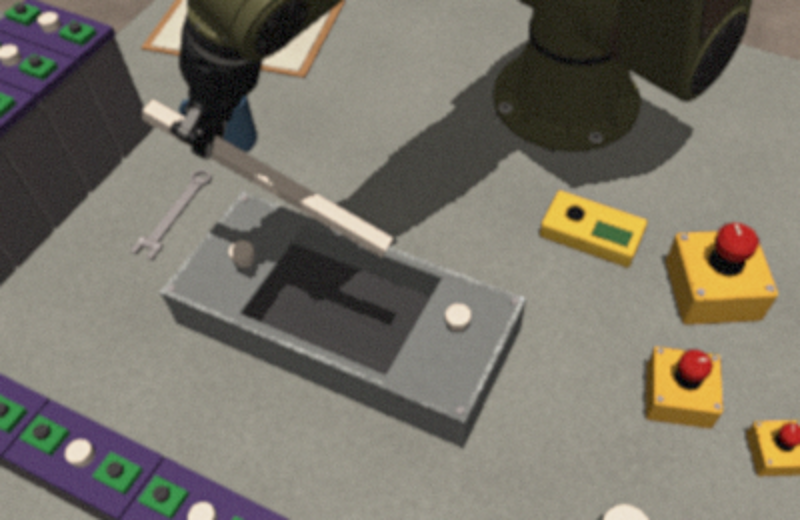

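The bar hangs clear of the bay. Its low end is at about z=0.20 and the arm is still. The plugs haven't moved, and the stop's head is up at z=0.093. Time to hand in.

```bash
python3 -c "
from station import r
print(r.close_job())"
```

```text
the job is handed in; nothing more can be done
None
```

The stop was proved and reset, and the packing bar is out of the bay, held still in the gripper. I handed in at about 20 s of the 54 s. Handing in gives no verdict, so this rests on my own checks.

- **Stop:** I pressed the middle-sized head until it bottomed (18 N, about 8 mm down) and let it spring back. I then twisted it about 65° clockwise until the torque rose to 1.5 N·m at the end stop. After release its top measured 0.093 m, which is fully up, and the pointer showed it had stayed turned.
- **Bar:** I brought its -y end up through the opening at a 22° slant with the far end still inside. Then I drew it out along its own axis and lifted it clear.
- **Final hold:** The low end is at about z = 0.20 m, about 12 cm above the bay's top. The gripper holds it at an 18 mm opening, and joint speeds were about 0.003 rad/s or less.
- **Other items:** Plug A and the jar measured where they started. Plug B was partly in shadow in the last picture, but what was visible fits its start position. I did not measure the spanner or link at the end; the arm never went near them.
- **Disagreement:** The gripper read about 2 mm narrower than the given sizes of the head and the bar. I found no sign of a bad grip. The bar's slope in the scene view matched the 22° I had turned it, so it had not slipped.

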